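# Free the pawl and lower the parcel lift

## Robot

A 7-joint arm with a two-finger parallel gripper is mounted at the origin on the work surface. World frame = base frame: x ahead of the robot, y to its left, z up, the work surface at z = 0. Lengths are in m, angles in rad, forces in N, time in s.
With the tool pointing down it reaches from about 0.425 to 0.925 m from the base axis. Payload 6.8 kg.
Tool frame: the origin (TCP) lies at the very end of the fingers, on their centre line; the grasp point (between the pads) lies 19 mm behind it (env.tcp_to_grasp is the distance from the TCP to the grasp point, in m); z points along the fingers, y is the direction in which the jaws open and shut (so a half turn about z gives the same grasp; the last joint's range is limited). The gripper opens to 85 mm and grips with 20 to 120 N. Pads are 22 mm wide; open, the fingers measure 114 mm over their backs; the gripper's body (76 mm by 85 mm) begins 54 mm behind the grasp point. The pads swing forward as they close: fully open they stand 13 mm farther back than shut.
Start: joints at [1.11, 0.477, 0.022, 1.555, -0.011, 1.109, -0.083], TCP at [0.233, -0.633, 0.231] pointing down, gripper open.
Joint ranges: [-2.96, 2.96], [-0.34, 2.1], [-1.41, 1.46], [0.24, 2.44], [-1.37, 4.51], [0.17, 1.92], [-2.96, 2.96]. Speed limits (rad/s): [2.39, 2.39, 3.14, 3.14, 3.14, 3.14, 3.14].

## Interface

Orientations are given as a unit quaternion [x, y, z, w].
In Python, from station import status, read_camera, ticket, env gives the robot as it stands.
- The arm moves only by the tool move_arm, never from a script. Its arguments are lists of equal length, an entry for each row: "translation": the shift along the tool's x, y, z in mm, a list of three; "twist": the turn, a rotation vector about the tool's x, y, z in degrees, a list of three; "fingers": the closure, from 0 (fully open) to 1 (shut). A call has exactly 10 rows; each row shifts and turns the commanded pose from where the row before left it, along the tool's axes as they then stand; what a row does not reach is not made up. A row lasts 1/12 s, in which the tool goes at most 41.7 mm and 7.16 degrees, less where a joint would pass 70% of its speed; a pose out of reach is approached as far as the arm can. A call is refused whole if a number of a shift passes 41.7 or a number of a turn 7.16, either way. A call with a gripper value outside its range is refused whole. The fingers move at their own pace and stop on an object; "grip_force" is the grip in N (left out, the last holds). Time passes only in rows, so rows that do not move let the fingers close, or fill a call up. It gives the time, the measured TCP pose, the force and the opening at its end, in the units of the state.
- status.get_state(): the state, without advancing time (a new reading comes with each control period).
- read_camera(name): name is "scene" or "top" or "wrist"; returns a dict with "image" (384x512x3 uint8, red, green, blue), "vertical_fov" (degrees; the focal length in pixels is half the picture's height over the tangent of half this angle, whatever the lens; pixels are square), "cx", "cy" (the principal point, pixels), "dist" ([k1, k2, p1, p2, k3] as OpenCV has them; the pictures are not rectified), "R" (3x3) and "t" (3): a world point X has camera coordinates R X + t; the wrist camera has in their place "T_tool_cam" (4x4, takes a point from camera to tool coordinates, whose origin is the TCP and whose axes are the flange's). Camera axes: x right, y down, z forward; pixel columns grow to the right and rows downward; lengths in m; the calibration is good to about 2 mm. A picture is of the moment at which its call begins: read the wrist's pose just before it. There is no depth.
- ticket.finish_job(): hands the job in, once; it reports no verdict.
The state is a dict: "clock": time; "qpos": joint angles; "joint_vel": joint speeds; "tau": joint torques, N m; "tcp_pos": TCP position; "ee_rot": TCP orientation; "ft_force": force on the tool from outside, world axes, zero at the start; "wrist_torque": the same for the moment, N m; "grip_width": finger opening in m.
Only numpy, scipy, OpenCV 4.12 (cv2) and the standard library are available. Lean on these libraries where they do the work, as an engineer would, in place of code of your own. Each camera call takes 0.05 s, during which the arm holds its last target. There are 200 camera calls.

## Task

Pick up the release rod, slide its steel end in under the tongue of the parcel lift's pawl and flick the pawl up and right over until it stays back by itself; use the rod and not the fingers on the pawl, and work gently. Then press the lift's black knob down slowly until you feel the plate with its carton sit firmly on the rubber stop under it, without forcing it, touching the carton or disturbing the other things on the table, and leave the rod lying flat on the table.

Things in the scene. Friction and masses are not known exactly. Their poses are not given: they have to be found in the camera images.
- lift: Parcel lift, bolted down. Steel base 140 (x) by 320 mm (y -70 to 250), 12 thick; origin at table height, y points from the pawl end to the plate, z up. Column 36 mm square at (0, 60), top at 165. Ratchet wheel (radius 38, 14 wide, axle along x) at y = -5, height 125, teeth up to 163, between two cheeks at x = +-14 up to height 134. The pawl lies above the wheel. Place and yaw vary.
- pawl_pivot (a point): Centre of the pawl's pivot, on top of the column at (0, 50, 188) mm in the lift's frame. The pawl is a dark steel bar, 12 mm thick, 14 wide, lying level from here to the lift's -y over the wheel; its last 30 mm are a tongue 26 mm wide, open from -y, below and the sides. A counterweight stands up to 60 mm above the pivot.
- tongue_tip (a point): Middle of the lower edge of the pawl's free end, 95 mm from the pivot, at (0, -45, 182) mm in the lift's frame with the pawl down. The gap for the rod lies between the bar's underside (height 182) and the wheel's teeth (163). A rod slid in along +y is stopped by the pawl's nose, at y = -4, 41 mm in from the tongue's end.
- nose_foot (a point): Lower end of the pawl's nose (5 mm thick in y, 14 mm wide, reaching down to height 157 between the wheel's teeth). It blocks the wheel and so the plate against going down.
- pawl (a joint): Pawl angle, rad: 0 lying in the wheel, grows as the tongue rises; 1.75 is thrown right back on its stop (bar a little past upright). Its steel counterweight makes it fall back to 0 when let go below about 0.35 and fall over to 1.75 by itself beyond about 0.8. Lifting it takes about 1.3 N under the bar 60 mm from the pivot; a rod lifted straight up near the nose throws it.
- plate (a joint): How far the carriage (plate, carton, knob) has come down, m: 0 as it starts; the stop is met somewhere from 0.034 to 0.066. The guide is stiff: it stays where it is left, and pressing it down takes about 4 to 7 N, more when pushed faster (25 N per m/s); the hand feels clearly more only once the plate sits on the stop.
- knob_top (a point): Centre of the flat top of the black press knob (34 mm across, 25 mm high, flat 26 mm) on an upright 12 mm rod of the carriage, in the lift's frame at (90, 60, 225) mm with the plate up; it goes down with the plate.
- plate_top (a point): Centre of the plate's upper face (100 x 120 mm, 6 mm thick), in the lift's frame at (0, 172, 110) mm while up. Under it, at (0, 135), stands the stop: an upright screw with a rubber cap 22 mm across that gives about 1 mm per 9 N. Its height is set anew each time, the cap's top 38 to 70 mm over the table, and is not measured: it must be felt (or seen).
- carton_mid (a point): Centre of the cardboard carton (90 x 100 x 75 mm high, about 0.3 kg) that stands loose on the plate.
- rod_grip (a point): Centre of the release rod's black handle (100 mm long, 18 mm wide, 24 mm high), 12 mm above the table as it lies; the point's x axis points along the rod to its steel end. The rod weighs about 0.16 kg and balances 15 mm ahead of here.
- rod_tip (a point): The free end of the rod's steel shank (round, 9 mm diameter, 115 mm long, on the handle's axis), 165 mm from the handle's centre.
- glue: White glue bottle with red cap, 38 mm across, 115 mm high, origin at the foot; a bystander.
- tape: Upright-axis roll of parcel tape, 90 mm across, 48 mm high, origin at the foot; a bystander.
- mug: White mug, 80 mm across, 90 mm high, origin at the foot; a bystander.
Not all that is in view belongs to the job. What is meant by the part that bears rod_grip is not green, and is the larger of those in its own colour. Of the things that look like the part that bears carton_mid, the larger one is meant.

How it is judged:
On the way, in this order (a step that is already met when the one before it is completed fails the run):
1. the pawl is thrown right over and stays back while the plate is still up (value of joint pawl above 1.4 rad and value of joint plate below 0.012 m), for 0.2 s.
2. the plate is pressed firmly onto its stop (over 5 N) (contact force between plate and stop above 5 N), for 0.05 s.
At the end, for the whole second after the job is handed in: The pawl is thrown back (over 1.4 rad), the plate is home, still sitting on the rubber cap of its stop (over 1 N) with the carton standing on it (carton centre within 50 mm of the plate's centre, tilt under 0.1 rad), and the rod lies flat on the table at rest (value of joint pawl above 1.4 rad and contact force between plate and stop above 1 N and distance between carton_mid and plate_top below 0.05 m and angle between carton_mid's own z axis and vertical below 0.1 rad and height (world z) of rod_grip below 0.017 m and height (world z) of rod_tip below 0.022 m and linear speed of rod below 0.02 m/s); the robot touches nothing.
It fails at once if the lift is forced: over 15 N by the rod or over 25 N by the robot (contact force between rod and lift above 15 N or contact force between any of the fingers, the arm and lift above 25 N).
It fails at once if the pawl is moved by the robot's fingers or arm instead of the rod (contact force between any of the fingers, the arm and pawl above 1 N).
It fails at once if the plate comes down too fast (over 0.2 m/s) (velocity of joint plate above 0.2 m/s).
It fails at once if the carton is touched by the robot or tipped (contact force between any of the fingers, the arm, rod and carton above 1 N or angle between carton_mid's own z axis and vertical above 0.25 rad).
It fails at once if another thing on the table is moved more than 20 mm (distance of any of glue, tape, mug from where it was at the start of the episode above 0.02 m).
It also fails if it takes over 72 s, if anything falls off the work surface, if the arm or the gripper's body presses on something with over 40 N, if the wrist force passes 120 N, or if a joint passes its speed limit or range.

## Working session

There is one attempt and no reset: what is moved stays moved. The work goes in short steps, Python scripts to look and compute and a tool call to move; the robot and the scene stay as the last step left them, time stands still between calls to the robot, and variables do not carry over. Pictures are saved under pics/ and viewed, about 8 in all and at most 12, crops included, and the job is handed in when it is done.

Besides the shell and the picture viewer there is one more tool, called as name(argument=value, ...), one argument or row to a line, values as JSON. move_arm: Moves the arm, as the interface text tells. Its arguments: {"type":"object","properties":{"translation":{"type":"array"},"twist":{"type":"array"},"fingers":{"type":"array"},"grip_force":{"type":"number"}},"required":["translation","twist","fingers"]}

```bash
ls; mkdir -p pics; cat > h.py <<'E'
import numpy as np, cv2
from station import status, read_camera, ticket, env
from scipy.spatial.transform import Rotation as Ro
def cam(n):
    s=status.get_state(); c=read_camera(n)
    f=c["image"].shape[0]/2/np.tan(np.radians(c["vertical_fov"])/2)
    c["K"]=np.array([[f,0,c["cx"]],[0,f,c["cy"]],[0,0,1]])
    if "R" not in c or n=="wrist":
        T=np.eye(4);T[:3,:3]=Ro.from_quat(s["ee_rot"]).as_matrix();T[:3,3]=s["tcp_pos"]
        W=T@np.array(c["T_tool_cam"]); c["R"]=W[:3,:3].T; c["t"]=-c["R"]@W[:3,3]
    c["R"]=np.array(c["R"]);c["t"]=np.array(c["t"]);c["dist"]=np.array(c["dist"],float)
    return c
def ray(c,uv):
    p=cv2.undistortPoints(np.array(uv,float).reshape(-1,1,2),c["K"],c["dist"]).reshape(-1,2)
    d=np.c_[p,np.ones(len(p))]@c["R"]; return -c["R"].T@c["t"], d
def onz(c,uv,z):
    o,d=ray(c,uv); return o+d*((z-o[2])/d[:,2])[:,None]
def proj(c,X):
    return cv2.projectPoints(np.array(X,float).reshape(-1,1,3),cv2.Rodrigues(c["R"])[0],c["t"],c["K"],c["dist"])[0].reshape(-1,2)
def tri(c1,u1,c2,u2):
    o1,d1=ray(c1,u1);o2,d2=ray(c2,u2);d1=d1[0];d2=d2[0]
    a=np.linalg.lstsq(np.c_[d1,-d2],o2-o1,rcond=None)[0]
    p,q=o1+d1*a[0],o2+d2*a[1]; return (p+q)/2,np.linalg.norm(p-q)
def save(c,n): cv2.imwrite("pics/"+n,c["image"][:,:,::-1]); np.save("pics/"+n+".npy",c,allow_pickle=True)
def load(n): return np.load("pics/"+n+".npy",allow_pickle=True).item()
E
python3 - <<'E'
from h import *
for n in ["scene","top","wrist"]:
    c=cam(n); save(c,n+"0.png"); print(n,-c["R"].T@c["t"],c["vertical_fov"])
a=np.vstack([cv2.imread("pics/scene0.png")]);b=cv2.imread("pics/top0.png")
cv2.imwrite("pics/ab.png",cv2.resize(np.hstack([a,b]),(800,300)))
s=status.get_state();print(s);print(env.tcp_to_grasp)
E
```

```text
pics
scene [0.75492439 0.54408819 0.87597419] 53.92926022460384
top [ 0.2758459  -0.00696308  1.14278187] 51.100133755376866
wrist [ 0.31122788 -0.60432738  0.37339173] 59.7122742222466
{'clock': 0.15, 'qpos': array([ 1.10988071,  0.47764324,  0.02232936,  1.55615032, -0.01150236,
        1.10931366, -0.08312569]), 'joint_vel': array([-0.00029342, -0.00326839,  0.0014074 , -0.00455848,  0.00103861,
       -0.00110491, -0.00142107]), 'tau': array([ 2.38369452e-03, -5.96923614e+01,  1.60992242e+00, -2.81492901e+01,
        1.26114159e-02,  6.50927730e-03,  6.18076385e-06]), 'tcp_pos': array([ 0.23310043, -0.63301821,  0.23055784]), 'ee_rot': array([ 9.84479586e-01,  1.75497760e-01, -1.64318959e-04, -6.73644966e-04]), 'ft_force': array([ 0.18636298,  0.02389154, -0.19553843]), 'wrist_torque': array([-0.02585508, -0.00284426, -0.00269164]), 'grip_width': 0.08558687562239636}
0.0187
```

View pics/top0.png

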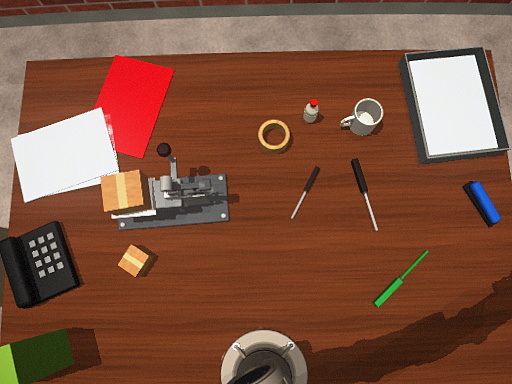

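View pics/scene0.png

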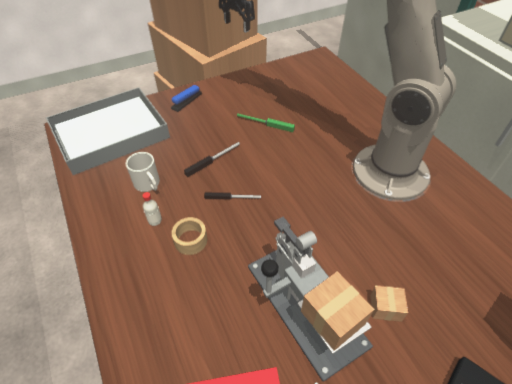

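Top view: two black-handled rods, at (364,193) and (307,190), and a green one at (401,278). The black one at (364,193) looks the larger. Two cartons: (122,190) on the plate (larger), and (134,261) loose. I'll confirm both in one crop.

```bash
python3 - <<'E'
from h import *
c=load("top0.png");im=cv2.imread("pics/top0.png")
a=cv2.resize(im[130:240,95:245],(600,440),interpolation=cv2.INTER_CUBIC)
b=cv2.resize(im[150:240,280:390],(440,360),interpolation=cv2.INTER_CUBIC)
o=np.zeros((440,800,3),np.uint8); o[:,:500]=cv2.resize(im[130:240,105:230],(500,440),interpolation=cv2.INTER_CUBIC); o[:300,500:]=cv2.resize(im[150:240,285:375+0],(300,300),interpolation=cv2.INTER_CUBIC)
cv2.imwrite("pics/crop1.png",o)
hsv=cv2.cvtColor(im,cv2.COLOR_BGR2HSV)
m=(hsv[:,:,2]<50).astype(np.uint8)
n,l,st,ce=cv2.connectedComponentsWithStats(m)
for i in range(1,n):
    if 20<st[i,4]<1500:
        r=cv2.minAreaRect(np.argwhere(l==i)[:,::-1].astype(np.float32)); bp=cv2.boxPoints(r)
        print(ce[i],st[i,4],r[1],onz(c,[ce[i]],.02)[0])
E
```

```text
[449.72540046  56.97254005] 437 (49.47057342529297, 77.00607299804688) [ 0.91042584 -0.60030814  0.02      ]
[489.04347826 105.56521739] 23 (17.454336166381836, 2.7456257343292236) [ 0.74783799 -0.70256522  0.02      ]
[495.4   132.575] 40 (29.82297706604004, 1.5365468263626099) [ 0.66147099 -0.70981339  0.02      ]
[164.98550725 150.63768116] 69 (12.727920532226562, 12.727920532226562) [0.62471464 0.27376332 0.02      ]
[493.44 152.48] 50 (3.8450770378112793, 26.171329498291016) [ 0.59973636 -0.69477251  0.02      ]
[358.82786885 175.3442623 ] 244 (36.36619567871094, 7.905694484710693) [ 0.53809462 -0.28713702  0.02      ]
[311.8  178.43] 100 (4.402356147766113, 25.940032958984375) [ 0.53181842 -0.15129477  0.02      ]
[476.27737226 203.08759124] 274 (49.21224594116211, 11.158954620361328) [ 0.44969495 -0.62276539  0.02      ]
[ 16.27848101 365.51898734] 79 (39.03898620605469, 5.922800540924072) [0.0233905  0.67754613 0.02      ]
[273.27184466 358.82524272] 103 (52.20153045654297, 20.076038360595703) [ 0.04189955 -0.02857763  0.02      ]
[252.73374613 374.9752322 ] 323 (10.666986465454102, 39.319007873535156) [0.0014245  0.02684208 0.02      ]
```

View pics/crop1.png

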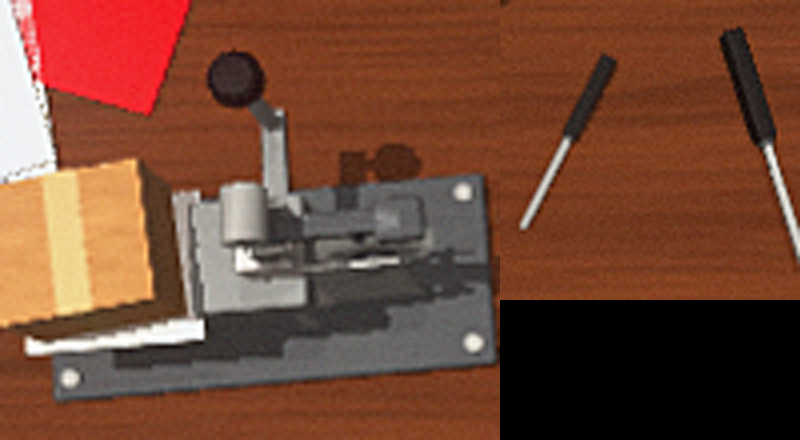

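```bash
python3 - <<'E'
from h import *
c=load("top0.png");s=load("scene0.png")
P=onz(c,[(226,173.5),(228.75,220),(118.75,230)],.012);print("corners",P.round(4))
print([np.linalg.norm(P[0]-P[1]),np.linalg.norm(P[1]-P[2])])
yv=(P[2]-P[1]);yaw=np.arctan2(-yv[0],yv[1]);
xv=P[0]-P[1];print("yaw",yaw,np.arctan2(xv[1],xv[0]))
Rz=Ro.from_euler('z',yaw).as_matrix()
L=np.array([[.07,-.07,.012],[-.07,-.07,.012],[-.07,.25,.012]])
o=(P-L@Rz.T).mean(0);print("origin",o, (P-L@Rz.T).round(4))
K=Rz@[.09,.06,.225]+o;print("knob pred",K,proj(c,[K]),proj(s,[K]),"top obs",onz(c,[(164,149.75)],.22))
T=Rz@[0,-.045,.182]+o;print("tongue",T,proj(s,[T]))
im=c["image"].astype(int);hsv=cv2.cvtColor(c["image"],cv2.COLOR_RGB2HSV)
m=(hsv[:,:,2]<50).astype(np.uint8);n,l,st,ce=cv2.connectedComponentsWithStats(m)
i=l[175,359];r=cv2.minAreaRect(np.argwhere(l==i)[:,::-1].astype(np.float32));print(onz(c,cv2.boxPoints(r),.018).round(4))
g=((hsv[:,:,1]<70)&(hsv[:,:,2]>90)).astype(np.uint8);g[:190]=0;g[235:]=0;g[:,:355]=0;g[:,390:]=0
q=np.argwhere(g)[:,::-1];q=q[np.argsort(q[:,1])];print("shank",onz(c,[q[:3].mean(0),q[-3:].mean(0)],.013).round(4),q[-3:])
print("glue/tape/mug",onz(c,[(311,113),(274,136),(366,117)],.05).round(3))
E
```

```text
corners [[0.5537 0.0955 0.012 ]
 [0.4179 0.0881 0.012 ]
 [0.395  0.4033 0.012 ]]
[np.float64(0.13592775003377217), np.float64(0.3159860545206827)]
yaw 0.07271876357639309 0.05393429501533458
origin [4.81461548e-01 1.60747858e-01 1.21430643e-17] [[0.4788 0.1602 0.    ]
 [0.4827 0.163  0.    ]
 [0.483  0.159  0.    ]]
knob pred [0.56686441 0.22712821 0.225     ] [[163.14822199 148.34538569]] [[268.19400168 263.89086778]] top obs [[0.56486298 0.2262223  0.22      ]]
tongue [0.48473101 0.11586679 0.182     ] [[276.5089999  219.98506386]]
[[ 0.5845 -0.2642  0.018 ]
 [ 0.5916 -0.2865  0.018 ]
 [ 0.4888 -0.3127  0.018 ]
 [ 0.482  -0.2906  0.018 ]]
shank [[ 0.4884 -0.3013  0.013 ]
 [ 0.3805 -0.3272  0.013 ]] [[375 230]
 [376 230]
 [377 230]]
glue/tape/mug [[ 0.719 -0.154  0.05 ]
 [ 0.651 -0.045  0.05 ]
 [ 0.704 -0.313  0.05 ]]
```

Lift frame: origin ≈(0.481,0.161), yaw ≈0.07. The crop confirms the rod with handle ≈105×23 mm centred at (0.537,-0.288), steel end toward (-0.97,-0.24). The other black rod's handle is clearly shorter and thinner. The carton on the plate is the larger one. Next I turn the tool so its x axis lies along the rod toward the tip, then move over the rod.

move_arm(
  translation=[
    [0,0,0],
    [0,0,0],
    [0,0,0],
    [0,0,0],
    [0,0,0],
    [0,0,0],
    [0,0,0],
    [0,0,0],
    [0,0,0],
    [0,0,0],
  ],
  twist=[
    [0,0,-7],
    [0,0,-7],
    [0,0,-7],
    [0,0,-7],
    [0,0,-7],
    [0,0,-7],
    [0,0,-7],
    [0,0,-7],
    [0,0,-7],
    [0,0,-7],
  ],
  fingers=[0.3,0.3,0.3,0.3,0.3,0.3,0.3,0.3,0.3,0.3],
)

```text
clock: 0.98
tcp_pos: [0.2331, -0.6332, 0.2309]
ee_rot: [0.704, 0.711, 0.0, -0.0]
ft_force: [-0.1, -0.3, 0.3]
grip_width: 0.0596
```

move_arm(
  translation=[
    [0,0,0],
    [0,0,0],
    [0,0,0],
    [0,0,0],
    [0,0,0],
    [0,0,0],
    [0,0,0],
    [0,0,0],
    [0,0,0],
    [0,0,0],
  ],
  twist=[
    [0,0,-7],
    [0,0,-7],
    [0,0,-7],
    [0,0,-7],
    [0,0,-7],
    [0,0,-7],
    [0,0,-7],
    [0,0,-7],
    [0,0,-7],
    [0,0,-7],
  ],
  fingers=[0.3,0.3,0.3,0.3,0.3,0.3,0.3,0.3,0.3,0.3],
)

```text
clock: 1.82
tcp_pos: [0.233, -0.6333, 0.2309]
ee_rot: [0.169, 0.986, 0.0, -0.0]
ft_force: [-0.6, -0.8, -0.1]
grip_width: 0.0596
```

move_arm(
  translation=[
    [0,0,0],
    [0,0,0],
    [0,0,0],
    [0,0,0],
    [0,0,0],
    [-24.5,17.5,0],
    [-24.5,17.5,0],
    [-24.5,17.5,0],
    [-24.5,17.5,0],
    [-24.5,17.5,0],
  ],
  twist=[
    [0,0,-7],
    [0,0,-7],
    [0,0,-7],
    [0,0,-7],
    [0,0,-6],
    [0,0,0],
    [0,0,0],
    [0,0,0],
    [0,0,0],
    [0,0,0],
  ],
  fingers=[0.3,0.3,0.3,0.3,0.3,0.3,0.3,0.3,0.3,0.3],
)

```text
clock: 2.65
tcp_pos: [0.3309, -0.5173, 0.231]
ee_rot: [-0.123, 0.992, 0.0, -0.0]
ft_force: [0.8, -0.8, -0.7]
grip_width: 0.06
```

move_arm(
  translation=[
    [-24.5,17.5,0],
    [-24.5,17.5,0],
    [-24.5,17.5,0],
    [-24.5,17.5,0],
    [-24.5,17.5,0],
    [-24.5,17.5,0],
    [-24.5,17.5,0],
    [-24.5,17.5,0],
    [-24.5,17.5,0],
    [-24.5,17.5,0],
  ],
  twist=[
    [0,0,0],
    [0,0,0],
    [0,0,0],
    [0,0,0],
    [0,0,0],
    [0,0,0],
    [0,0,0],
    [0,0,0],
    [0,0,0],
    [0,0,0],
  ],
  fingers=[0.3,0.3,0.3,0.3,0.3,0.3,0.3,0.3,0.3,0.3],
)

```text
clock: 3.48
tcp_pos: [0.5255, -0.2877, 0.2311]
ee_rot: [-0.124, 0.992, 0.0, -0.0]
ft_force: [0.4, -0.4, -0.4]
grip_width: 0.0593
```

```bash
python3 - <<'E'
from h import *
s=status.get_state();print(s["clock"],s["tcp_pos"],s["qpos"],s["grip_width"],Ro.from_quat(s["ee_rot"]).as_matrix().round(4))
c=cam("wrist");save(c,"w1.png")
hsv=cv2.cvtColor(c["image"],cv2.COLOR_RGB2HSV)
print("expected centre, tip px",proj(c,[(.537,-.288,.018),(.377,-.328,.012)]))
m=(hsv[:,:,2]<50).astype(np.uint8);n,l,st,ce=cv2.connectedComponentsWithStats(m)
for i in range(1,n):
    if st[i,4]>300:
        r=cv2.minAreaRect(np.argwhere(l==i)[:,::-1].astype(np.float32));print(ce[i],st[i],onz(c,cv2.boxPoints(r),.022).round(4).tolist())
E
```

```text
3.4833 [ 0.52553454 -0.28767685  0.23107362] [ 0.95685274  0.45214849 -0.74579111  1.70470867  0.33619872  1.11774739
  1.93011893] 0.05931671099659323 [[-9.695e-01 -2.452e-01 -5.000e-04]
 [-2.452e-01  9.695e-01 -0.000e+00]
 [ 5.000e-04  1.000e-04 -1.000e+00]]
expected centre, tip px [[251.43142654 169.26004919]
 [251.45711061   0.70719534]]
[367.67277487 191.92146597] [342 168  53  50 382] [[0.5604, -0.1777, 0.022], [0.4952, -0.1428, 0.022], [0.4987, -0.1367, 0.022], [0.5643, -0.1715, 0.022]]
[255.0415093  342.62572632] [    0   250   512   134 27536] [[0.9162, -0.5515, 0.022], [0.7042, -0.5527, 0.022], [0.5561, 0.0333, 0.022], [0.7431, 0.1334, 0.022]]
```

View pics/w1.png

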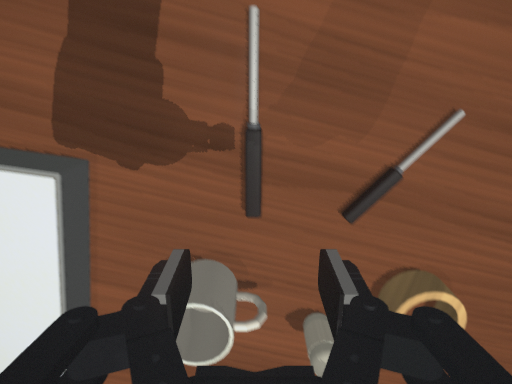

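Wrist view: the handle spans (254,126)–(253,217) with its tip at (253,6). It lies vertical in the image and is well aligned with the tool.

```bash
python3 - <<'E'
from h import *
c=load("w1.png")
A=onz(c,[(254,126),(253.3,217)],.02);t=onz(c,[(253,6)],.012);print(A,t,np.linalg.norm(A[0]-A[1]))
m=A.mean(0);d=t[0]-m;print(m,np.degrees(np.arctan2(d[1],d[0])),np.linalg.norm(d[:2]))
s=status.get_state();R=Ro.from_quat(s["ee_rot"]).as_matrix()
u=d/np.linalg.norm(d);g=m+.01*u;g[2]=.005;print("tool delta mm",R.T@(g-s["tcp_pos"])*1000)
E
```

```text
[[ 0.4906052  -0.29680234  0.02      ]
 [ 0.59054333 -0.27240484  0.02      ]] [[ 0.38102351 -0.32546341  0.012     ]] 0.10287306600555447
[ 0.54057426 -0.28460359  0.02      ] -165.63566596045385 0.16469963064339127
tool delta mm [  1.80260197  -7.20738033 226.77930961]
```

```bash
python3 - <<'E'
from h import *
s=status.get_state();print(s["clock"],s["tcp_pos"],Ro.from_quat(s["ee_rot"]).as_matrix().round(4))
c=load("w1.png");print(-c["R"].T@c["t"])
c=cam("wrist");save(c,"w2.png");im=c["image"]
print(-c["R"].T@c["t"],np.abs(im.astype(int)-load("w1.png")["image"]).mean())
E
```

```text
3.5333 [ 0.52999984 -0.2805109   0.23180404] [[-0.9674 -0.2532  0.0036]
 [-0.2532  0.9674  0.0038]
 [-0.0044  0.0027 -1.    ]]
[ 0.44725411 -0.30729958  0.37408778]
[ 0.45130483 -0.30133615  0.37441171] 7.904283311631945
```

The arm was still settling after the fast move. I'll descend partway, hold still, then measure again.

move_arm(
  translation=[
    [-5,0,20],
    [0,0,20],
    [0,0,20],
    [0,0,20],
    [0,0,20],
    [0,0,10],
    [0,0,0],
    [0,0,0],
    [0,0,0],
    [0,0,0],
  ],
  twist=[
    [0,0,0],
    [0,0,0],
    [0,0,0],
    [0,0,0],
    [0,0,0],
    [0,0,0],
    [0,0,0],
    [0,0,0],
    [0,0,0],
    [0,0,0],
  ],
  fingers=[0.3,0.3,0.3,0.3,0.3,0.3,0.3,0.3,0.3,0.3],
)

```text
clock: 4.42
tcp_pos: [0.5307, -0.2879, 0.1227]
ee_rot: [-0.124, 0.992, -0.001, 0.001]
ft_force: [-0.5, -0.6, 0.8]
grip_width: 0.06
```

```bash
cat > rod.py <<'E'
from h import *
def handle(c,z,vmax=50):
    g=c["image"].max(2); m=(g<vmax).astype(np.uint8); n,l,st,ce=cv2.connectedComponentsWithStats(m)
    out=[]
    for i in range(1,n):
        if st[i,4]>300:
            r=cv2.minAreaRect(np.argwhere(l==i)[:,::-1].astype(np.float32)); out.append((ce[i].round(1),st[i],np.round(r[1],1)))
    return out,l
E
python3 - <<'E'
from rod import *
s=status.get_state();print(s["clock"],s["tcp_pos"],np.abs(s["joint_vel"]).max())
c=cam("wrist");save(c,"w3.png")
o,l=handle(c,.02)
for x in o: print(*x)
g=c["image"].max(2)
for r in range(60,250,12):
    k=np.where(g[r,200:310]<45)[0]+200
    print(r,(k.min(),k.max(),len(k)) if len(k) else None, end=' ')
E
```

```text
4.4167 [ 0.53071938 -0.28791659  0.12268007] 0.005479234357772776
[413.1 221.7] [373 191  80  68 929] [11.  96.7]
[178.2 310.4] [171 289  18  51 429] [15.6 50.5]
[ 48.3 359.3] [   0  315  101   69 2449] [ 68. 100.]
[460.5 361.6] [ 403  316  109   68 2407] [ 67. 108.]
[257.  378.6] [187 375 138   9 728] [137.   8.]
60 None 72 None 84 None 96 None 108 None 120 None 132 None 144 None 156 None 168 None 180 None 192 None 204 None 216 None 228 None 240 None
```

```bash
python3 - <<'E'
from h import *
c=load("w3.png");im=c["image"].astype(int)
m=(im[:,:,0]-im[:,:,2]<25)&(im.max(2)<90);m[:,:200]=0;m[:,310:]=0;m[290:]=0
m=m.astype(np.uint8);n,l,st,ce=cv2.connectedComponentsWithStats(m);i=1+np.argmax(st[1:,4]);print(st[i],ce[i])
r=cv2.minAreaRect(np.argwhere(l==i)[:,::-1].astype(np.float32));b=cv2.boxPoints(r);print(b)
P=onz(c,b,.022);print(P.round(4));mc=P.mean(0)
L=sorted([(np.linalg.norm(P[0]-P[1]),0),(np.linalg.norm(P[1]-P[2]),1)]);print(L)
s=status.get_state();R=Ro.from_quat(s["ee_rot"]).as_matrix()
j=L[1][1];u=P[j+1]-P[j];u*=np.sign(u@R[:,0])/np.linalg.norm(u)
print("centre tool mm",R.T@(mc-s["tcp_pos"])*1000,"ang err deg",np.degrees(np.arctan2(u@R[:,1],u@R[:,0])))
E
```

```text
[ 242  137   24  123 2461] [252.6269809 199.6196668]
[[242. 137.]
 [265. 137.]
 [265. 259.]
 [242. 259.]]
[[ 0.4923 -0.307   0.022 ]
 [ 0.4882 -0.2907  0.022 ]
 [ 0.5852 -0.2651  0.022 ]
 [ 0.5899 -0.2835  0.022 ]]
[(np.float64(0.016726661595555727), 0), (np.float64(0.10033001376502276), 1)]
centre tool mm [ -8.16302019  -0.64394388 100.63959075] ang err deg -0.5729592475416982
```

Well aligned. I descend 117 mm and grip.

move_arm(
  translation=[
    [0,-0.5,15],
    [0,0,15],
    [0,0,15],
    [0,0,15],
    [0,0,15],
    [0,0,15],
    [0,0,12],
    [0,0,9],
    [0,0,6],
    [0,0,0],
  ],
  twist=[
    [0,0,0],
    [0,0,0],
    [0,0,0],
    [0,0,0],
    [0,0,0],
    [0,0,0],
    [0,0,0],
    [0,0,0],
    [0,0,0],
    [0,0,0],
  ],
  fingers=[0.3,0.3,0.3,0.3,0.3,0.3,0.3,0.3,0.3,0.3],
)

```text
clock: 5.3
tcp_pos: [0.5294, -0.2876, 0.0029]
ee_rot: [-0.124, 0.992, 0.001, -0.001]
ft_force: [0.1, 0.5, 0.5]
grip_width: 0.0598
```

move_arm(
  translation=[
    [0,0,0],
    [0,0,0],
    [0,0,0],
    [0,0,0],
    [0,0,0],
    [0,0,0],
    [0,0,0],
    [0,0,0],
    [0,0,0],
    [0,0,0],
  ],
  twist=[
    [0,0,0],
    [0,0,0],
    [0,0,0],
    [0,0,0],
    [0,0,0],
    [0,0,0],
    [0,0,0],
    [0,0,0],
    [0,0,0],
    [0,0,0],
  ],
  fingers=[0.5,0.7,0.85,1,1,1,1,1,1,1],
  grip_force=90,
)

```text
clock: 6.13
tcp_pos: [0.5307, -0.2883, 0.0054]
ee_rot: [-0.124, 0.992, -0.001, 0.001]
ft_force: [-1.4, 1.0, 6.3]
grip_width: 0.0164
```

move_arm(
  translation=[
    [0,0,-5],
    [0,0,-10],
    [0,0,-20],
    [0,0,-25],
    [0,0,-25],
    [0,0,-25],
    [0,0,-25],
    [0,0,-20],
    [0,0,-10],
    [0,0,-5],
  ],
  twist=[
    [0,0,0],
    [0,0,0],
    [0,0,0],
    [0,0,0],
    [0,0,0],
    [0,0,0],
    [0,0,0],
    [0,0,0],
    [0,0,0],
    [0,0,0],
  ],
  fingers=[1,1,1,1,1,1,1,1,1,1],
)

```text
clock: 6.97
tcp_pos: [0.5307, -0.2883, 0.1764]
ee_rot: [-0.124, 0.992, -0.001, 0.001]
ft_force: [-0.1, 0.5, -1.0]
grip_width: 0.016
```

move_arm(
  translation=[
    [0,0,-2],
    [0,0,-2],
    [0,0,-2],
    [0,0,-2],
    [0,0,0],
    [0,0,0],
    [0,0,0],
    [0,0,0],
    [0,0,0],
    [0,0,0],
  ],
  twist=[
    [0,0,3],
    [0,0,5],
    [0,0,7],
    [0,0,7],
    [0,0,7],
    [0,0,7],
    [0,0,7],
    [0,0,7],
    [0,0,7],
    [0,0,7],
  ],
  fingers=[1,1,1,1,1,1,1,1,1,1],
)

```text
clock: 7.8
tcp_pos: [0.5291, -0.2877, 0.181]
ee_rot: [0.424, 0.906, 0.0, -0.001]
ft_force: [-0.4, -0.6, -1.1]
grip_width: 0.016
```

move_arm(
  translation=[
    [0,0,0],
    [0,0,0],
    [0,0,0],
    [0,0,0],
    [0,0,0],
    [0,0,0],
    [10,-2,0],
    [18,-2,0],
    [18,-2,0],
    [18,-2,0],
  ],
  twist=[
    [0,0,7],
    [0,0,7],
    [0,0,7],
    [0,0,7],
    [0,0,5],
    [0,0,3],
    [0,0,0],
    [0,0,0],
    [0,0,0],
    [0,0,0],
  ],
  fingers=[1,1,1,1,1,1,1,1,1,1],
)

```text
clock: 8.63
tcp_pos: [0.5162, -0.2231, 0.1814]
ee_rot: [0.68, 0.733, -0.0, -0.001]
ft_force: [0.4, 0.4, -0.9]
grip_width: 0.0157
```

move_arm(
  translation=[
    [18,-2,0],
    [18,-2,0],
    [18,-2,0],
    [18,-2,0],
    [18,0,0],
    [15,0,0],
    [10,0,0],
    [5,0,0],
    [0,0,0],
    [0,0,0],
  ],
  twist=[
    [0,0,0],
    [0,0,0],
    [0,0,0],
    [0,0,0],
    [0,0,0],
    [0,0,0],
    [0,0,0],
    [0,0,0],
    [0,0,0],
    [0,0,0],
  ],
  fingers=[1,1,1,1,1,1,1,1,1,1],
)

```text
clock: 9.47
tcp_pos: [0.5003, -0.1061, 0.1821]
ee_rot: [0.681, 0.733, -0.0, -0.0]
ft_force: [-0.5, -0.3, -1.9]
grip_width: 0.016
```

```bash
python3 - <<'E'
from h import *
s=status.get_state();R=Ro.from_quat(s["ee_rot"]).as_matrix();print(s["clock"],s["tcp_pos"],s["qpos"],R.round(4).tolist(),s["ft_force"])
for n in ["wrist","scene","top"]:
    c=cam(n);save(c,n+"4.png")
    if n=="wrist": w=c
    else:
        t=s["tcp_pos"]+R@[.157,0,-.0066];print(n,"tip pred",proj(c,[t]))
im=cv2.imread("pics/scene4.png")
o=np.zeros((600,800,3),np.uint8)
o[:300,:400]=cv2.resize(cv2.imread("pics/wrist4.png"),(400,300))
p=proj(load("scene4.png"),[t])[0].astype(int);print(p)
x0,y0=235,175
o[:, 400:]=cv2.resize(im[y0:y0+120,x0:x0+80],(400,600),interpolation=cv2.INTER_CUBIC)
o[300:,:400]=cv2.resize(cv2.imread("pics/top4.png")[140:240,160:294],(400,300),interpolation=cv2.INTER_CUBIC)
cv2.imwrite("pics/m4.png",o)
E
```

```text
9.4667 [ 0.50033783 -0.10614645  0.1821116 ] [ 0.44935781  0.29926946 -0.42918388  1.96890294  0.15707146  0.90558773
  0.01348546] [[-0.0738, 0.9973, -0.0004], [0.9973, 0.0738, -0.0004], [-0.0003, -0.0004, -1.0]] [-0.50919845 -0.28332943 -1.90868552]
scene tip pred [[261.63414688 198.79928892]]
top tip pred [[237.92846451 181.82818204]]
[261 198]
```

View pics/m4.png

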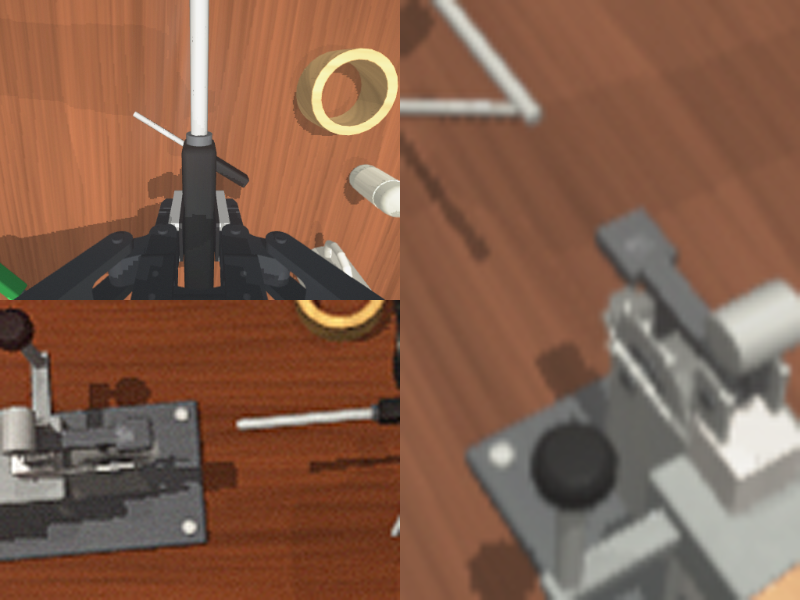

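Scene crop: rod tip at (261.5,198) px, as predicted; tongue end-edge corners at about (274.4,222.6) and (283,216.4). Top view: tongue end around (211,184), knob centre (164,149.5). Now I'll triangulate the tongue.

```bash
python3 - <<'E'
from h import *
c=load("top4.png");s=load("scene4.png");st=status.get_state();R=Ro.from_quat(st["ee_rot"]).as_matrix()
print("tip tri",tri(c,(239,181.8),s,(261.4,198.3)),"pred",st["tcp_pos"]+R@[.157,0,-.0066])
yaw=.0665;Rz=Ro.from_euler('z',yaw).as_matrix();o=np.array([.4815,.1607,0])
for P,n in (((0,-.045,.194),"tongue"),((.013,-.045,.194),"t+"),((-.013,-.045,.194),"t-"),((.09,.06,.225),"knob")):
    X=Rz@P+o;print(n,X.round(4),proj(c,[X]),proj(s,[X]))
print("tongue tri",tri(c,(211,184.2),s,(278.7,219.5)))
# enlarged analysis of corners
print("scene plane corners z=.194",onz(s,[(274.4,222.6),(283,216.4),(290.6,224.4),(283,232)],.194).round(4))
a=c["image"][160:200,185:225];b=s["image"][205:240,262:302]
o=np.hstack([cv2.resize(a,(400,400),interpolation=cv2.INTER_NEAREST),cv2.resize(b,(400,350),interpolation=cv2.INTER_NEAREST).copy() if 0 else cv2.resize(s["image"][203:243,262:302],(400,400),interpolation=cv2.INTER_NEAREST)])
cv2.imwrite("pics/t5.png",o[:,:,::-1])
E
```

```text
tip tri (array([0.4885887 , 0.04809279, 0.18802083]), np.float64(0.0007956121205940634)) pred [0.48917263 0.04983519 0.18872354]
tongue [0.4845 0.1158 0.194 ] [[210.8645142  183.64649835]] [[276.81179428 216.76877361]]
t+ [0.4975 0.1167 0.194 ] [[210.53265522 178.43707022]] [[271.91198631 219.17040692]]
t- [0.4715 0.1149 0.194 ] [[211.19921184 188.88344897]] [[281.66163895 214.39187589]]
knob [0.5673 0.2265 0.225 ] [[163.39334689 148.15949317]] [[267.84933015 263.74787027]]
tongue tri (array([0.48299855, 0.11791572, 0.18618135]), np.float64(0.004626715653317225))
scene plane corners z=.194 [[0.497  0.1274 0.194 ]
 [0.4716 0.1212 0.194 ]
 [0.4675 0.1479 0.194 ]
 [0.4924 0.1578 0.194 ]]
```

View pics/t5.png

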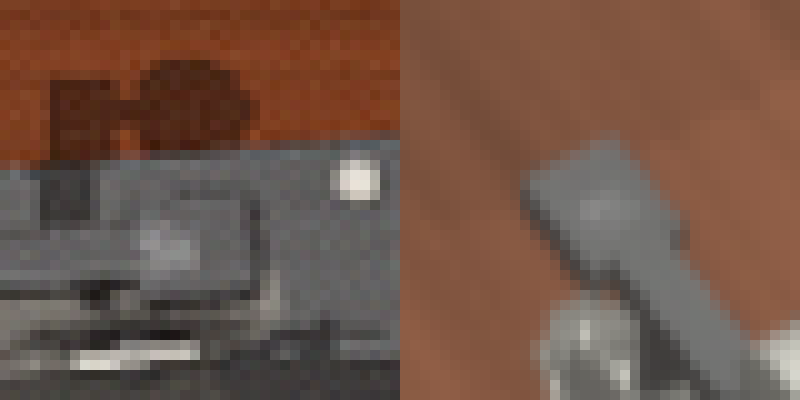

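```bash
python3 - <<'E'
from h import *
c=load("top4.png");s=load("scene4.png")
for a,b in (((210.7,179),(274.6,220.9)),((210.7,189.7),(283.2,216.2)),((210.7,184.4),(278.8,218.5)),((164,149.6),(269.5,264.3))): print(tri(c,a,s,b))
E
```

```text
(array([0.49479312, 0.11866914, 0.18939487]), np.float64(0.005878680664920944))
(array([0.46971523, 0.11735491, 0.18934265]), np.float64(0.001957171966775927))
(array([0.48227258, 0.11789558, 0.18929696]), np.float64(0.003513358053369954))
(array([0.56437567, 0.22650898, 0.2207884 ]), np.float64(0.001550950018433062))
```

move_arm(
  translation=[
    [0,-2,6],
    [0,0,6],
    [0,0,6],
    [10,0,0],
    [10,0,0],
    [10,0,0],
    [10,0,0],
    [10,0,0],
    [0,0,0],
    [0,0,0],
  ],
  twist=[
    [0,0,0.2],
    [0,0,0.2],
    [0,0,0],
    [0,0,0],
    [0,0,0],
    [0,0,0],
    [0,0,0],
    [0,0,0],
    [0,0,0],
    [0,0,0],
  ],
  fingers=[1,1,1,1,1,1,1,1,1,1],
)

```text
clock: 10.45
tcp_pos: [0.4953, -0.055, 0.1646]
ee_rot: [0.682, 0.731, 0.0, 0.0]
ft_force: [0.3, -0.4, -2.0]
grip_width: 0.0157
```

```bash
python3 - <<'E'
from h import *
st=status.get_state();R=Ro.from_quat(st["ee_rot"]).as_matrix();t=st["tcp_pos"]+R@[.157,0,-.0066];print(t,st["tcp_pos"],R[:,0],st["ft_force"])
c=cam("top");s=cam("scene");save(c,"top6.png");save(s,"scene6.png");print(proj(c,[t]),proj(s,[t]))
o=np.hstack([cv2.resize(c["image"][160:200,185:235],(400,320),interpolation=cv2.INTER_CUBIC),cv2.resize(s["image"][190:240,252:302],(400,400),interpolation=cv2.INTER_CUBIC)[:320]])
cv2.imwrite("pics/t6.png",o[:,:,::-1])
E
```

```text
[0.48456196 0.10166332 0.1711238 ] [ 0.49534229 -0.05496726  0.1645505 ] [-6.86457925e-02  9.97641081e-01 -1.70030108e-04] [ 0.27448035 -0.40165157 -1.97366117]
[[217.73372629 185.4544046 ]] [[273.39696379 218.28583193]]
```

View pics/t6.png

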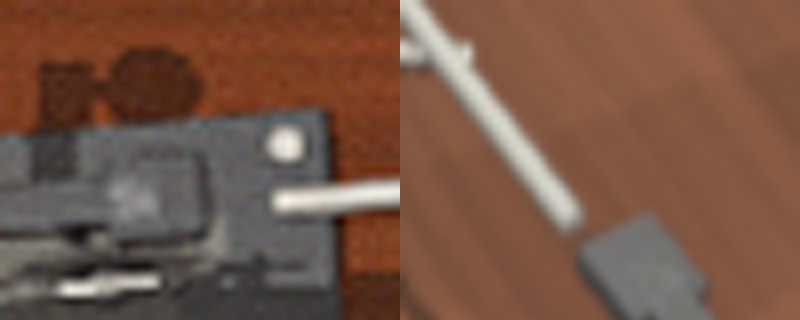

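Top view: tip (219,185) is level with the tongue's middle (≈185), about 17 mm short of its end (211). Scene view agrees. I'll slide it in slowly.

move_arm(
  translation=[
    [6,0,0],
    [6,0,0],
    [6,0,0],
    [6,0,0],
    [6,0,0],
    [6,0,0],
    [5,0,0],
    [5,0,0],
    [3,0,0],
    [0,0,0],
  ],
  twist=[
    [0,0,0],
    [0,0,0],
    [0,0,0],
    [0,0,0],
    [0,0,0],
    [0,0,0],
    [0,0,0],
    [0,0,0],
    [0,0,0],
    [0,0,0],
  ],
  fingers=[1,1,1,1,1,1,1,1,1,1],
)

```text
clock: 11.38
tcp_pos: [0.4919, -0.0061, 0.1643]
ee_rot: [0.683, 0.731, 0.0, -0.0]
ft_force: [1.3, 0.7, -1.2]
grip_width: 0.0158
```

move_arm(
  translation=[
    [0,0,-1],
    [0,0,-2],
    [0,0,-2],
    [0,0,-2],
    [0,0,-2],
    [0,0,-2],
    [0,0,-2],
    [0,0,-2],
    [0,0,-2],
    [0,0,0],
  ],
  twist=[
    [0,0,0],
    [0,0,0],
    [0,0,0],
    [0,0,0],
    [0,0,0],
    [0,0,0],
    [0,0,0],
    [0,0,0],
    [0,0,0],
    [0,0,0],
  ],
  fingers=[1,1,1,1,1,1,1,1,1,1],
)

```text
clock: 12.22
tcp_pos: [0.4921, -0.0069, 0.1817]
ee_rot: [0.683, 0.73, 0.0, 0.0]
ft_force: [-0.3, 0.3, -2.5]
grip_width: 0.016
```

```bash
python3 - <<'E'
from h import *
st=status.get_state();R=Ro.from_quat(st["ee_rot"]).as_matrix();t=st["tcp_pos"]+R@[.157,0,-.0066];print(t,st["ft_force"],st["wrist_torque"])
E
```

```text
[0.48167065 0.14970646 0.1883351 ] [-0.31149736  0.32799879 -2.47189013] [-0.18392917 -0.04768313  0.02487863]
```

move_arm(
  translation=[
    [0,0,-3],
    [0,0,-4],
    [0,0,-5],
    [0,0,-5],
    [0,0,-5],
    [0,0,-5],
    [0.5,0,-5],
    [0.5,0,-5],
    [1,0,-6],
    [1,0,-6],
  ],
  twist=[
    [0,0,0],
    [0,0,0],
    [0,0,0],
    [0,0,0],
    [0,0,0],
    [0,0,0],
    [0,0,0],
    [0,0,0],
    [0,0,0],
    [0,0,0],
  ],
  fingers=[1,1,1,1,1,1,1,1,1,1],
)

```text
clock: 13.05
tcp_pos: [0.4918, -0.0039, 0.231]
ee_rot: [0.683, 0.73, 0.0, 0.0]
ft_force: [0.7, 0.7, -1.7]
grip_width: 0.0161
```

move_arm(
  translation=[
    [1,0,-6],
    [1,0,-6],
    [1,0,-6],
    [1,0,-6],
    [0,0,-6],
    [0,0,-4],
    [0,0,0],
    [0,0,0],
    [0,0,0],
    [0,0,0],
  ],
  twist=[
    [0,0,0],
    [0,0,0],
    [0,0,0],
    [0,0,0],
    [0,0,0],
    [0,0,0],
    [0,0,0],
    [0,0,0],
    [0,0,0],
    [0,0,0],
  ],
  fingers=[1,1,1,1,1,1,1,1,1,1],
)

```text
clock: 13.88
tcp_pos: [0.4912, -0.0002, 0.2639]
ee_rot: [0.683, 0.73, -0.0, -0.0]
ft_force: [0.6, -0.4, -1.8]
grip_width: 0.0163
```

```bash
python3 - <<'E'
from h import *
st=status.get_state();print(st["ft_force"],st["wrist_torque"])
c=cam("top");s=cam("scene");save(c,"top7.png");save(s,"scene7.png")
o=np.hstack([cv2.resize(c["image"][140:220,140:240],(400,320),interpolation=cv2.INTER_CUBIC),cv2.resize(s["image"][170:290,232:352],(400,400),interpolation=cv2.INTER_CUBIC)[:320]])
cv2.imwrite("pics/t7.png",o[:,:,::-1])
E
```

```text
[ 0.56601466 -0.40797124 -1.7973587 ] [ 0.00092277  0.01410015 -0.00158034]
```

View pics/t7.png

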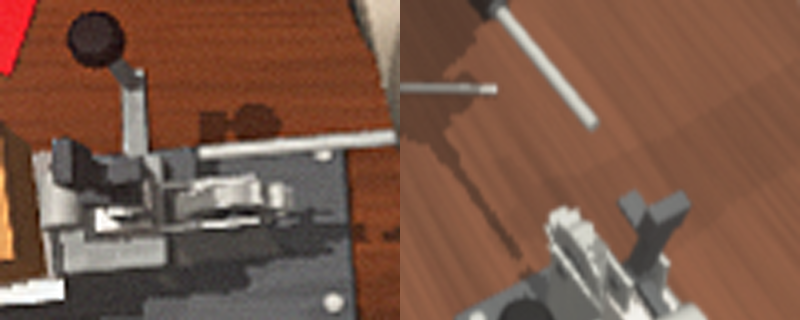

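Scene view: the pawl stands upright, thrown back, and the rod is clear of it with zero contact torque. Next I withdraw and lay the rod on free table at about (0.53,-0.38).

move_arm(
  translation=[
    [-10,0,0],
    [-20,0,0],
    [-30,0,0],
    [-30,0,0],
    [-30,1,0],
    [-30,2,0],
    [-30,2,0],
    [-30,2,0],
    [-30,2,0],
    [-30,2,0],
  ],
  twist=[
    [0,0,0],
    [0,0,0],
    [0,0,0],
    [0,0,0],
    [0,0,0],
    [0,0,0],
    [0,0,0],
    [0,0,0],
    [0,0,0],
    [0,0,0],
  ],
  fingers=[1,1,1,1,1,1,1,1,1,1],
)

```text
clock: 14.82
tcp_pos: [0.5199, -0.2712, 0.2641]
ee_rot: [0.683, 0.73, -0.0, -0.0]
ft_force: [-0.9, 0.4, -1.3]
grip_width: 0.0159
```

move_arm(
  translation=[
    [-30,2,0],
    [-30,1,0],
    [-25,0,0],
    [-15,0,5],
    [-10,0,15],
    [0,0,25],
    [0,0,25],
    [0,0,25],
    [0,0,25],
    [0,0,25],
  ],
  twist=[
    [0,0,0],
    [0,0,0],
    [0,0,0],
    [0,0,0],
    [0,0,0],
    [0,0,0],
    [0,0,0],
    [0,0,0],
    [0,0,0],
    [0,0,0],
  ],
  fingers=[1,1,1,1,1,1,1,1,1,1],
)

```text
clock: 15.65
tcp_pos: [0.5302, -0.3765, 0.1168]
ee_rot: [0.683, 0.731, 0.0, -0.001]
ft_force: [0.4, 0.4, -0.8]
grip_width: 0.0159
```

move_arm(
  translation=[
    [0,0,25],
    [0,0,20],
    [0,0,15],
    [0,0,5],
    [0,0,0],
    [0,0,0],
    [0,0,0],
    [0,0,0],
    [0,0,0],
    [0,0,0],
  ],
  twist=[
    [0,0,0],
    [0,0,0],
    [0,0,0],
    [0,0,0],
    [0,0,0],
    [0,0,0],
    [0,0,0],
    [0,0,0],
    [0,0,0],
    [0,0,0],
  ],
  fingers=[1,1,1,1,1,1,1,1,1,1],
)

```text
clock: 16.48
tcp_pos: [0.5311, -0.3786, 0.0551]
ee_rot: [0.683, 0.73, 0.0, 0.001]
ft_force: [0.1, 0.9, -1.2]
grip_width: 0.0156
```

move_arm(
  translation=[
    [0,0,10],
    [0,0,10],
    [0,0,9],
    [0,0,6],
    [0,0,4],
    [0,0,3],
    [0,0,3],
    [0,0,2],
    [0,0,1.5],
    [0,0,0],
  ],
  twist=[
    [0,0,0],
    [0,0,0],
    [0,0,0],
    [0,0,0],
    [0,0,0],
    [0,0,0],
    [0,0,0],
    [0,0,0],
    [0,0,0],
    [0,0,0],
  ],
  fingers=[1,1,1,1,1,1,1,1,1,1],
)

```text
clock: 17.32
tcp_pos: [0.5307, -0.3783, 0.0057]
ee_rot: [0.683, 0.73, -0.0, -0.0]
ft_force: [-0.1, 0.5, -2.4]
grip_width: 0.0155
```

move_arm(
  translation=[
    [0,0,0],
    [0,0,0],
    [0,0,0],
    [0,0,0],
    [0,0,0],
    [0,0,0],
    [0,0,0],
    [0,0,0],
    [0,0,0],
    [0,0,0],
  ],
  twist=[
    [0,0,0],
    [0,0,0],
    [0,0,0],
    [0,0,0],
    [0,0,0],
    [0,0,0],
    [0,0,0],
    [0,0,0],
    [0,0,0],
    [0,0,0],
  ],
  fingers=[0.8,0.7,0.6,0.5,0.4,0.4,0.4,0.4,0.4,0.4],
)

```text
clock: 18.15
tcp_pos: [0.5308, -0.3783, 0.0058]
ee_rot: [0.683, 0.73, 0.0, 0.0]
ft_force: [0.1, -0.3, -0.3]
grip_width: 0.0513
```

move_arm(
  translation=[
    [0,0,-5],
    [0,0,-15],
    [0,0,-30],
    [0,0,-35],
    [0,0,-35],
    [0,0,-35],
    [0,0,-35],
    [0,0,-30],
    [0,0,-20],
    [0,0,-15],
  ],
  twist=[
    [0,0,0],
    [0,0,0],
    [0,0,0],
    [0,0,0],
    [0,0,0],
    [0,0,0],
    [0,0,0],
    [0,0,0],
    [0,0,0],
    [0,0,0],
  ],
  fingers=[0.4,0.4,0.4,0.4,0.6,0.8,1,1,1,1],
)

```text
clock: 18.98
tcp_pos: [0.5315, -0.3786, 0.2656]
ee_rot: [0.683, 0.73, 0.0, 0.003]
ft_force: [0.6, -0.3, 0.0]
grip_width: -0.0003
```

```bash
python3 - <<'E'
from h import *
st=status.get_state();print(st["clock"],st["tcp_pos"],Ro.from_quat(st["ee_rot"]).as_matrix().round(3).tolist(),st["grip_width"])
c=cam("top");w=cam("wrist");save(c,"top8.png");save(w,"w8.png")
cv2.imwrite("pics/t8.png",np.hstack([cv2.resize(c["image"],(400,300)),cv2.resize(w["image"],(400,300))])[:,:,::-1])
E
```

```text
18.9833 [ 0.53150424 -0.37858529  0.26563699] [[-0.067, 0.998, 0.004], [0.998, 0.067, -0.003], [-0.003, 0.004, -1.0]] -0.00033979202562147245
```

View pics/t8.png

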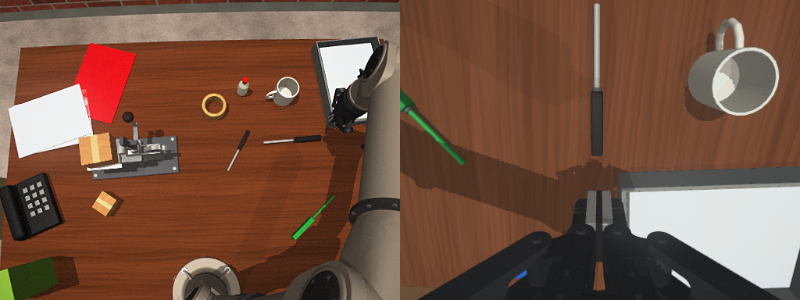

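The rod lies flat on free table (wrist view), with the bystanders unmoved. Fingers are shut; moving over the knob.

move_arm(
  translation=[
    [10,2,-4],
    [20,3,-4],
    [30,4,-4],
    [34,4,-4],
    [34,4,-4],
    [34,4,0],
    [34,4,0],
    [34,4,0],
    [34,4,0],
    [34,4,0],
  ],
  twist=[
    [0,0,0],
    [0,0,0],
    [0,0,0],
    [0,0,0],
    [0,0,0],
    [0,0,0],
    [0,0,0],
    [0,0,0],
    [0,0,0],
    [0,0,0],
  ],
  fingers=[1,1,1,1,1,1,1,1,1,1],
)

```text
clock: 19.92
tcp_pos: [0.5465, -0.0759, 0.2799]
ee_rot: [0.683, 0.73, -0.001, -0.001]
ft_force: [0.9, -0.0, -0.0]
grip_width: 0.0
```

move_arm(
  translation=[
    [34,4,0],
    [34,4,0],
    [34,4,0],
    [34,4,0],
    [34,4,0],
    [34,4,0],
    [34,4,0],
    [34,4,0],
    [20,3,0],
    [11,2,0],
  ],
  twist=[
    [0,0,0],
    [0,0,0],
    [0,0,0],
    [0,0,0],
    [0,0,0],
    [0,0,0],
    [0,0,0],
    [0,0,0],
    [0,0,0],
    [0,0,0],
  ],
  fingers=[1,1,1,1,1,1,1,1,1,1],
)

```text
clock: 20.75
tcp_pos: [0.5624, 0.2307, 0.2799]
ee_rot: [0.681, 0.732, -0.0, -0.001]
ft_force: [-0.6, -0.0, 0.6]
grip_width: 0.0
```

move_arm(
  translation=[
    [0,0,0],
    [0,0,0],
    [0,0,0],
    [0,0,0],
    [0,0,0],
    [0,0,0],
    [0,0,0],
    [0,0,0],
    [0,0,0],
    [0,0,0],
  ],
  twist=[
    [0,0,0],
    [0,0,0],
    [0,0,0],
    [0,0,0],
    [0,0,0],
    [0,0,0],
    [0,0,0],
    [0,0,0],
    [0,0,0],
    [0,0,0],
  ],
  fingers=[1,1,1,1,1,1,1,1,1,1],
)

```text
clock: 21.58
tcp_pos: [0.5646, 0.2263, 0.2808]
ee_rot: [0.683, 0.73, 0.0, 0.0]
ft_force: [0.4, 0.2, 0.2]
grip_width: -0.0003
```

```bash
python3 - <<'E'
from h import *
st=status.get_state();R=Ro.from_quat(st["ee_rot"]).as_matrix();print(st["clock"],st["tcp_pos"],st["ft_force"],"tool delta",(R.T@(np.array([.565,.2265,.225])-st["tcp_pos"])*1000).round(1))
w=cam("wrist");s=cam("scene");save(w,"w9.png");save(s,"s9.png")
print(proj(w,[(.565,.2265,.225),st["tcp_pos"]]),proj(s,[(.565,.2265,.225),st["tcp_pos"]]))
cv2.imwrite("pics/t9.png",np.hstack([cv2.resize(w["image"],(400,300)),cv2.resize(s["image"][190:310,210:370],(400,300),interpolation=cv2.INTER_CUBIC)])[:,:,::-1])
E
```

```text
21.5833 [0.5646203  0.22626678 0.28084797] [0.43933583 0.1928748  0.24786146] tool delta [ 0.2  0.4 55.8]
[[253.17296225 216.13338432]
 [251.98135396 260.72400859]] [[268.88621413 263.24982577]
 [269.80995575 247.76324701]]
```

View pics/t9.png

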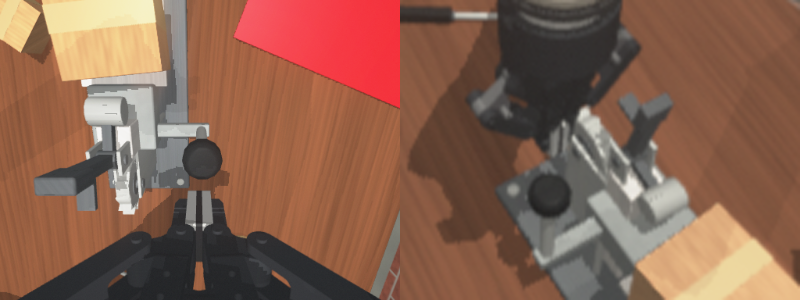

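```bash
python3 - <<'E'
from h import *
C={n:load(n) for n in ("w9.png","s9.png","top0.png")}
P={}
for n,(x,y) in {"w9.png":(258,203),"s9.png":(269.6,268),"top0.png":(164,149.7)}.items():
    im=C[n]["image"].max(2).copy();k=40;m=np.zeros_like(im);x0,y0=int(x),int(y)
    m[y0-k:y0+k,x0-k:x0+k]=(im[y0-k:y0+k,x0-k:x0+k]<55)
    q,l,st,ce=cv2.connectedComponentsWithStats(m,connectivity=4);i=l[y0,x0];i=i or 1
    b=st[i];P[n]=(b[0]+(b[2]-1)/2,b[1]+(b[3]-1)/2);print(n,ce[i],b,P[n],onz(C[n],[P[n]],.2125),onz(C[n],[P[n]],.225))
for a,b in (("w9.png","s9.png"),("w9.png","top0.png"),("s9.png","top0.png")): print(a,b,tri(C[a],P[a],C[b],P[b]))
E
```

```text
w9.png [257.80988593 184.63117871] [236 178  47  20 263] (np.float64(259.0), np.float64(187.5)) [[0.56781401 0.24203487 0.2125    ]] [[0.5673693  0.24596898 0.225     ]]
s9.png [265.75352113 235.75586854] [243 228  47  22 426] (np.float64(266.0), np.float64(238.5)) [[0.5391875  0.16638545 0.2125    ]] [[0.54325203 0.17350145 0.225     ]]
top0.png [164.27272727 150.10227273] [157 143  14  14  88] (np.float64(163.5), np.float64(149.5)) [[0.56787765 0.22936409 0.2125    ]] [[0.56395368 0.22618862 0.225     ]]
w9.png s9.png (array([0.57509932, 0.26767122, 0.354394  ]), np.float64(0.043654070498987646))
w9.png top0.png (array([0.57092681, 0.23502079, 0.19449808]), np.float64(0.00554690910375142))
s9.png top0.png (array([0.55412789, 0.20833102, 0.27693318]), np.float64(0.015885905052112986))
```

```bash
python3 - <<'E'
from h import *
C={n:load(n) for n in ("w9.png","s9.png","top0.png")}
P={"w9.png":(259.2,204),"s9.png":(269.7,268),"top0.png":(163.7,149.6)}
for a in P: print(a,onz(C[a],[P[a]],.2125),onz(C[a],[P[a]],.22))
for a,b in (("w9.png","s9.png"),("w9.png","top0.png"),("s9.png","top0.png")): print(a,b,tri(C[a],P[a],C[b],P[b]))
w=C["w9.png"];cv2.imwrite("pics/t10.png",np.hstack([cv2.resize(w["image"][165:265,210:310],(400,400),interpolation=cv2.INTER_CUBIC),cv2.resize(C["s9.png"]["image"][240:290,245:295],(400,400),interpolation=cv2.INTER_CUBIC)])[:,:,::-1])
E
```

```text
w9.png [[0.56877223 0.23041628 0.2125    ]] [[0.5684714  0.23318909 0.22      ]]
s9.png [[0.5649086 0.2304072 0.2125   ]] [[0.56705656 0.23395309 0.22      ]]
top0.png [[0.56761135 0.22886541 0.2125    ]] [[0.56525912 0.22696414 0.22      ]]
w9.png s9.png (array([0.56816881, 0.23505013, 0.22353382]), np.float64(0.001084638217644884))
w9.png top0.png (array([0.56868711, 0.22949217, 0.20972999]), np.float64(0.0004323641796236872))
s9.png top0.png (array([0.5662153 , 0.22965604, 0.21308525]), np.float64(0.003055796337691568))
```

View pics/t10.png

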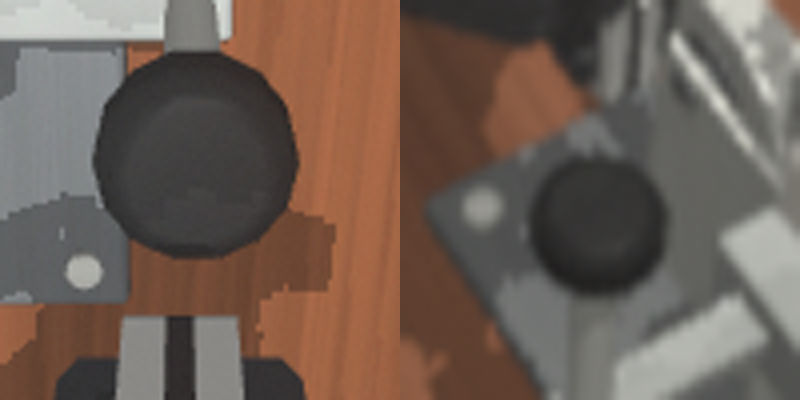

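The knob views agree at about (0.568,0.230). I correct by (4.0, 3.7) mm and descend close to the knob top.

move_arm(
  translation=[
    [4,3.7,0],
    [0,0,5],
    [0,0,8],
    [0,0,8],
    [0,0,8],
    [0,0,8],
    [0,0,8],
    [0,0,4],
    [0,0,2],
    [0,0,0],
  ],
  twist=[
    [0,0,0],
    [0,0,0],
    [0,0,0],
    [0,0,0],
    [0,0,0],
    [0,0,0],
    [0,0,0],
    [0,0,0],
    [0,0,0],
    [0,0,0],
  ],
  fingers=[1,1,1,1,1,1,1,1,1,1],
)

```text
clock: 22.52
tcp_pos: [0.5679, 0.2304, 0.2292]
ee_rot: [0.683, 0.73, -0.0, -0.0]
ft_force: [0.5, 0.2, 0.9]
grip_width: -0.0001
```

move_arm(
  translation=[
    [0,0,1],
    [0,0,1],
    [0,0,1],
    [0,0,1],
    [0,0,1],
    [0,0,1],
    [0,0,1],
    [0,0,1],
    [0,0,1],
    [0,0,0],
  ],
  twist=[
    [0,0,0],
    [0,0,0],
    [0,0,0],
    [0,0,0],
    [0,0,0],
    [0,0,0],
    [0,0,0],
    [0,0,0],
    [0,0,0],
    [0,0,0],
  ],
  fingers=[1,1,1,1,1,1,1,1,1,1],
)

```text
clock: 23.35
tcp_pos: [0.5682, 0.2306, 0.2216]
ee_rot: [0.683, 0.73, 0.0, 0.0]
ft_force: [-1.8, -2.0, 5.3]
grip_width: -0.0
```

Plate friction is felt at about 5 N. I press steadily to about 30 mm of travel, still short of the earliest stop.

move_arm(
  translation=[
    [0,0,2],
    [0,0,2.5],
    [0,0,2.5],
    [0,0,2.5],
    [0,0,2.5],
    [0,0,2.5],
    [0,0,2.5],
    [0,0,2.5],
    [0,0,2.5],
    [0,0,2],
  ],
  twist=[
    [0,0,0],
    [0,0,0],
    [0,0,0],
    [0,0,0],
    [0,0,0],
    [0,0,0],
    [0,0,0],
    [0,0,0],
    [0,0,0],
    [0,0,0],
  ],
  fingers=[1,1,1,1,1,1,1,1,1,1],
)

```text
clock: 24.18
tcp_pos: [0.5682, 0.2306, 0.1978]
ee_rot: [0.683, 0.73, 0.0, 0.0]
ft_force: [-2.6, -1.1, 6.8]
grip_width: 0.0
```

move_arm(
  translation=[
    [0,0,1],
    [0,0,1],
    [0,0,0.5],
    [0,0,0.5],
    [0,0,0],
    [0,0,0],
    [0,0,0],
    [0,0,0],
    [0,0,0],
    [0,0,0],
  ],
  twist=[
    [0,0,0],
    [0,0,0],
    [0,0,0],
    [0,0,0],
    [0,0,0],
    [0,0,0],
    [0,0,0],
    [0,0,0],
    [0,0,0],
    [0,0,0],
  ],
  fingers=[1,1,1,1,1,1,1,1,1,1],
)

```text
clock: 25.02
tcp_pos: [0.5682, 0.2306, 0.1947]
ee_rot: [0.683, 0.73, 0.0, 0.0]
ft_force: [-1.7, -1.8, 6.1]
grip_width: 0.0001
```

move_arm(
  translation=[
    [0,0,0.3],
    [0,0,0.3],
    [0,0,0.3],
    [0,0,0.3],
    [0,0,0.3],
    [0,0,0.3],
    [0,0,0.3],
    [0,0,0.3],
    [0,0,0.3],
    [0,0,0.3],
  ],
  twist=[
    [0,0,0],
    [0,0,0],
    [0,0,0],
    [0,0,0],
    [0,0,0],
    [0,0,0],
    [0,0,0],
    [0,0,0],
    [0,0,0],
    [0,0,0],
  ],
  fingers=[1,1,1,1,1,1,1,1,1,1],
)

```text
clock: 25.85
tcp_pos: [0.5682, 0.2306, 0.1918]
ee_rot: [0.683, 0.73, 0.0, 0.0]
ft_force: [-2.7, -1.0, 6.8]
grip_width: 0.0002
```

move_arm(
  translation=[
    [0,0,0.3],
    [0,0,0.3],
    [0,0,0.3],
    [0,0,0.3],
    [0,0,0.3],
    [0,0,0.3],
    [0,0,0.3],
    [0,0,0.3],
    [0,0,0.3],
    [0,0,0.3],
  ],
  twist=[
    [0,0,0],
    [0,0,0],
    [0,0,0],
    [0,0,0],
    [0,0,0],
    [0,0,0],
    [0,0,0],
    [0,0,0],
    [0,0,0],
    [0,0,0],
  ],
  fingers=[1,1,1,1,1,1,1,1,1,1],
)

```text
clock: 26.68
tcp_pos: [0.5682, 0.2306, 0.1888]
ee_rot: [0.683, 0.73, 0.0, 0.0]
ft_force: [-2.5, -1.6, 5.8]
grip_width: -0.0
```

move_arm(
  translation=[
    [0,0,0.3],
    [0,0,0.3],
    [0,0,0.3],
    [0,0,0.3],
    [0,0,0.3],
    [0,0,0.3],
    [0,0,0.3],
    [0,0,0.3],
    [0,0,0.3],
    [0,0,0.3],
  ],
  twist=[
    [0,0,0],
    [0,0,0],
    [0,0,0],
    [0,0,0],
    [0,0,0],
    [0,0,0],
    [0,0,0],
    [0,0,0],
    [0,0,0],
    [0,0,0],
  ],
  fingers=[1,1,1,1,1,1,1,1,1,1],
)

```text
clock: 27.52
tcp_pos: [0.5683, 0.2306, 0.1871]
ee_rot: [0.683, 0.73, 0.0, 0.001]
ft_force: [-6.4, -3.8, 16.7]
grip_width: 0.0001
```

The force jumped to 16.7 N, so the plate is on the stop at about 38 mm of travel. I hold briefly to confirm.

move_arm(
  translation=[
    [0,0,0],
    [0,0,0],
    [0,0,0],
    [0,0,0],
    [0,0,0],
    [0,0,0],
    [0,0,0],
    [0,0,0],
    [0,0,0],
    [0,0,0],
  ],
  twist=[
    [0,0,0],
    [0,0,0],
    [0,0,0],
    [0,0,0],
    [0,0,0],
    [0,0,0],
    [0,0,0],
    [0,0,0],
    [0,0,0],
    [0,0,0],
  ],
  fingers=[1,1,1,1,1,1,1,1,1,1],
)

```text
clock: 28.35
tcp_pos: [0.5683, 0.2306, 0.1871]
ee_rot: [0.683, 0.73, 0.0, 0.001]
ft_force: [-5.5, -3.9, 15.2]
grip_width: 0.0
```

The force holds steady at 15 N, against about 6 N while sliding. I retract slowly, then clear.

move_arm(
  translation=[
    [0,0,-0.5],
    [0,0,-0.5],
    [0,0,-0.5],
    [0,0,-0.5],
    [0,0,-1],
    [0,0,-1],
    [0,0,-2],
    [0,0,-3],
    [0,0,-4],
    [0,0,-4],
  ],
  twist=[
    [0,0,0],
    [0,0,0],
    [0,0,0],
    [0,0,0],
    [0,0,0],
    [0,0,0],
    [0,0,0],
    [0,0,0],
    [0,0,0],
    [0,0,0],
  ],
  fingers=[1,1,1,1,1,1,1,1,1,1],
)

```text
clock: 29.18
tcp_pos: [0.5681, 0.2306, 0.2022]
ee_rot: [0.683, 0.73, 0.0, -0.0]
ft_force: [-0.0, -0.2, 1.2]
grip_width: 0.0002
```

move_arm(
  translation=[
    [0,0,-10],
    [0,0,-15],
    [0,0,-20],
    [0,0,-20],
    [0,0,-20],
    [0,0,-20],
    [0,0,-10],
    [0,0,0],
    [0,0,0],
    [0,0,0],
  ],
  twist=[
    [0,0,0],
    [0,0,0],
    [0,0,0],
    [0,0,0],
    [0,0,0],
    [0,0,0],
    [0,0,0],
    [0,0,0],
    [0,0,0],
    [0,0,0],
  ],
  fingers=[1,1,1,1,1,1,1,1,1,1],
)

```text
clock: 30.02
tcp_pos: [0.5675, 0.2301, 0.3155]
ee_rot: [0.683, 0.73, -0.001, -0.0]
ft_force: [-0.2, -0.9, 0.0]
grip_width: -0.0002
```

```bash
python3 - <<'E'
from h import *
st=status.get_state();print(st["clock"],st["tcp_pos"],st["ft_force"])
w=cam("wrist");s=cam("scene");save(w,"w11.png");save(s,"s11.png")
cv2.imwrite("pics/t11.png",np.hstack([cv2.resize(w["image"],(400,300)),cv2.resize(s["image"],(400,300))])[:,:,::-1])
E
```

```text
30.0167 [0.56750915 0.23010558 0.3155299 ] [-0.15383936 -0.94272887  0.01508239]
```

View pics/t11.png

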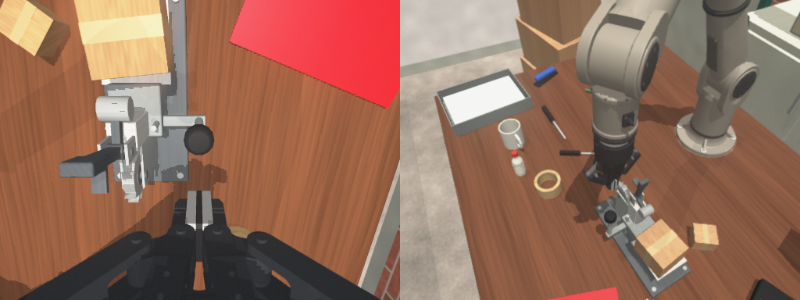

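The pawl is still back, the carton stands on the lowered plate, the rod lies flat, and the arm is clear. I hand the job in.

```bash
python3 -c "
from h import *
print(ticket.finish_job())"
```

```text
the job is handed in; nothing more can be done
None
```

I did every step of the job and handed it in at about 30 s of the 72 s allowed; the hand-in gives no verdict.

- **Pawl:** I gripped the larger black-handled rod, slid its steel end under the tongue and lifted it until the pawl went right over. The pictures taken after that, including the last one, show it still standing back.
- **Rod:** I laid it flat on free table at about (0.53, -0.38) m. One picture taken right after release shows it lying flat.
- **Plate:** I pressed the knob down with the fingers shut. It slid at about 6 N until the plate met the stop at roughly 38 mm of travel. The force then rose to 15–17 N and held, so I judge about 9 N on the stop. I backed off slowly, and the force returned to about zero.
- **Last picture:** The carton stands on the lowered plate, the glue, tape and mug look unmoved, and the arm is clear.

Three things were off or not measured:
- **Knob position:** My first estimate was about 5 mm out. I corrected it from a close view before pressing.
- **Tongue height:** The cameras put the tongue about 5 mm lower than its stated height. I set the rod low in the gap so it would fit either way, and it went in without contact.
- **Residual force:** I could not measure the force left on the stop after release. I am relying on the stiff guide to hold the plate there.

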